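# Zero the poppy-seed mill and set it three clicks off

## Task

Set the grind of the poppy-seed mill standing on the pastry board: turn its metal adjustment ring clockwise (seen from above) until you feel the burrs just touch, without forcing them, then back the ring off by exactly three clicks. Then put the mill's lid back, its plug fully down in the mouth of the ring, let go, and leave everything else where it stands.

Things in the scene. Friction and masses are not known exactly. Their poses are not given: they have to be found in the camera images.
- mill: hand mill, dark wood, fixed to the board (board top 18 mm above the counter): foot 86 mm across, body 72 mm across up to 98 mm above its underside, then a neck 44 mm across and 26 mm high, then the adjustment ring. Steel crank on its +y side, reaching 95 mm from the axis, all below 70 mm. Origin: centre of its underside, z up the axis.
- ring_top (a point): centre of the top face of the bare-metal adjustment ring, on the mill's axis, 146 mm above the mill's underside; z up, x to the ring's small index mark (turns with the ring). The ring is 58 mm across, 22 mm high, with an open mouth 40 mm across; the neck below is narrower, so fingertips may reach 20 mm below the ring. It can be released and grasped anew; it stays where it is left.
- ring (a joint): ring angle, rad, grows clockwise from above (tighter). Clicks every 0.349 rad (20 deg), click torque up to 0.17 N m; let go, it rests in the nearest click. Burrs touch at a hidden angle, 0.6 to 2.0 rad clockwise of the start; there, at a click position, is a hard stop. A firm touch: 0.3 to 0.6 N m on the ring; over 1.2 jams. Three clicks off = 1.047 rad anticlockwise of touching.
- lid: the mill's loose lid, standing plug down on the board, about 0.09 kg: steel plug 34 mm across and 12 mm high, on it a plate 50 mm across and 6 mm thick, on it an upright wooden knob 18 mm across and 28 mm high (46 mm in all). Origin: centre of the plug's underside, z up. Seated, the plate lies on the ring, the origin 12 mm below the ring's top.
- pin: bystander: marble rolling pin on a wooden cradle, lying along its y, 390 mm long, 90 mm wide, 70 mm high; origin under its middle
- jug: bystander: white ceramic jug, 94 mm across, 145 mm high, handle to its +y; origin: centre of its underside
- hook: bystander: steel dough hook lying along its x, 180 mm long, 22 mm high; origin on the board near its middle
- mould_a: bystander: silicone cupcake mould, 68 mm across, 34 mm high; origin: centre of its underside
- mould_b: bystander: a second silicone cupcake mould, the same as the first
- jar: bystander: closed storage jar, 72 mm across, 110 mm high; origin: centre of its underside
- spoon: bystander: wooden spoon lying along its x; origin on the board under its middle
Mind the look-alikes: they are no part of the job. Leave any green or purple look-alike of the lid alone.

How it is judged (in metres and radians):
On the way, in this order (a step that is already met when the one before it is completed fails the run):
1. the ring has been turned clockwise until the burrs touch (at least 4 N at the burr stop, about 0.11 N m on the ring) (contact force between ring_lug and burr_stop above 4 N), for 0.1 s.
2. the ring has been backed off three clicks from the touching position (60 degrees, within 7) (distance between ring_lug and burr_stop between 0.0302 and 0.0357 m and contact force between the fingers and mill below 0.1 N), for 0.3 s.
At the end, for the whole second after the job is handed in: The ring rests three clicks (60 degrees, within 7) anticlockwise of the burrs' touching position, and the lid sits at rest in the ring's mouth, upright, its plate down on the ring (within 2.5 mm of fully down and 5 mm of the axis) (distance between ring_lug and burr_stop between 0.0302 and 0.0357 m and horizontal distance between lid and ring_top below 0.005 m and z of lid in the frame of ring_top below -0.0095 m and angle between lid's own z axis and vertical below 0.08 rad and linear speed of lid below 0.02 m/s and velocity of joint ring between -0.05 and 0.05 rad/s).
It fails at once if the burrs are jammed: more than 50 N at the burr stop (about 1.4 N m on the ring) (contact force between ring_lug and burr_stop above 50 N).
It fails at once if a bystander is moved by more than 25 mm (distance of any of pin, jug, hook, mould_a, mould_b, jar, spoon from where it was at the start of the episode above 0.025 m).
It also fails if it takes over 72 s, if anything falls off the work surface, if the arm or the gripper's body presses on something with over 40 N, if the wrist force passes 120 N, or if a joint passes its speed limit or range.

## Robot

A 6-joint arm with a two-finger parallel gripper is mounted at the origin on the work surface. World frame = base frame: x ahead of the robot, y to its left, z up, the work surface at z = 0. Lengths are in mm, angles in rad, forces in N, time in s.
With the tool pointing down it reaches from about 300 to 750 mm from the base axis. Payload 8.5 kg.
Tool frame: the origin (TCP) lies on the mounting face of the last link; the fingertips stand 166 mm ahead of it and the grasp point (between the pads) lies 147 mm ahead of it; z points along the fingers, y is the line along which they close (so a half turn about z gives the same grasp; the last joint's range is limited). The gripper opens to 88 mm and grips with 3 to 60 N. Pads are 18 mm wide; open, the fingers measure 123 mm over their backs; the gripper's body (75 mm by 187 mm) begins 45 mm behind the grasp point.
Start: joints at [-0.215, 0.381, 1.297, -0, 1.464, -0.215], TCP at [549.983, 0.001, 404.748] pointing down, gripper open.
Joint ranges: [-3.11, 3.11], [-0.89, 2.33], [0.22, 2.48], [-1.42, 4.56], [0.17, 2.85], [-2.88, 2.88]. Speed limits (rad/s): [2.39, 2.39, 3.14, 3.14, 3.14, 3.14].

## Interface

Orientations are given as a unit quaternion [w, x, y, z].
In Python, from station import manip, optics, order gives the robot as it stands.
- The arm moves only by the tool send_rows, never from a script. Its argument "rows" is a list of rows, each an object of numbers: "tx", "ty", "tz": the shift along the tool's x, y, z in cm; "rx", "ry", "rz": the turn, a rotation vector about the tool's x, y, z in rad; "jaw": the finger opening in cm, from 0 to 8.81. In form: [{"tx": .., "ty": .., "tz": .., "rx": .., "ry": .., "rz": .., "jaw": ..}, ...]. A call has 1 to 5 rows; each row shifts and turns the commanded pose from where the row before left it, along the tool's axes as they then stand; what a row does not reach is not made up. A row lasts 1/8 s, in which the tool goes at most 62.5 mm and 10.7 degrees, less where a joint would pass 70% of its speed; a pose out of reach is approached as far as the arm can. A call is refused whole if a number of a shift passes 6.25 or a number of a turn 0.188, either way. A call with a gripper value outside its range is refused whole. The fingers move at their own pace and stop on an object; "squeeze" is the grip in N (left out, the last holds). Time passes only in rows, so rows that do not move let the fingers close. It gives the time, the measured TCP pose, the force, the opening and the grip force at its end, in the units of the state.
- manip.state(): the state, without advancing time (a new reading comes with each control period).
- optics.capture(name): name is "scene" or "side" or "wrist"; returns (picture, depth): 480x640x3 uint8, red, green, blue; 480x640 float32, mm along the optical axis (not along the pixel's ray), 0 where there is no reading.
- optics.camera_model(name): a dict with "mtx" (3x3 intrinsics, pixels), "R" (3x3) and "t" (3): a world point X has camera coordinates R X + t. Camera axes: x right, y down, z forward; pixel columns grow to the right and rows downward; lengths in mm; the calibration is good to about 2 mm. The wrist camera is an equidistant fisheye: a pixel r from the principal point sees the ray r / f radians off the axis. A picture is of the moment at which its call begins: read the wrist's pose just before it. camera_model takes no time and is no camera call; for the wrist camera it gives the pose at the moment of the call.
- order.job_done(): hands the job in; it is judged then, once.
The state is a dict: "time": time; "qpos": joint angles; "dq": joint speeds; "joint_efforts": joint torques, N m; "tool_pos": TCP position; "orientation": TCP orientation; "wrist_force": force on the tool from outside, world axes, zero at the start; "torque": the same for the moment, N m; "grip_width": opening from 0.0 (shut) to 1.0 (fully open); "gripper_force": force on a finger pad.
Only numpy, scipy, OpenCV 4.12 (cv2) and the standard library are available. Lean on these libraries where they do the work, as an engineer would, in place of code of your own. Each camera call takes 0.05 s, during which the arm holds its last target. There are 200 camera calls.

## Working session

There is one attempt and no reset: what is moved stays moved. The work goes in short steps, Python scripts to look and compute and a tool call to move; the robot and the scene stay as the last step left them, time stands still between calls to the robot, and variables do not carry over. Pictures are saved under pics/ and viewed, at most 11 in all, crops included, and the job is handed in when it is done.

Besides the shell and the picture viewer there is one more tool, called after ">>>" as name(argument=value, ...), one argument or row to a line, values as JSON. send_rows: Moves the arm, as the interface text tells. Its arguments: {"type":"object","properties":{"rows":{"type":"array"},"squeeze":{"type":"number"}},"required":["rows"]}

```bash
mkdir -p pics; ls; python3 - <<'E'
from station import manip, optics, order
import cv2, numpy as np
print(manip.state())
a,da=optics.capture("scene"); b,db=optics.capture("side")
np.savez('v0.npz',a=a,da=da,b=b,db=db)
cv2.imwrite('pics/scene0.png',a[:,:,::-1]); cv2.imwrite('pics/side0.png',b[:,:,::-1])
for n in("scene","side","wrist"):
    m=optics.camera_model(n); print(n,m)
E
```

```text
pics
{'time': 0.0, 'qpos': array([-2.15324874e-01,  3.81187136e-01,  1.29826914e+00, -2.30367606e-05,
        1.46360160e+00, -2.15309751e-01]), 'dq': array([-1.17902703e-03, -2.23802072e-03, -1.42690047e-05, -2.98153596e-05,
       -4.46904000e-04,  1.06860858e-03]), 'joint_efforts': array([-6.18006070e-04, -4.37936819e+01, -2.24552107e+01,  7.13253510e-02,
        3.52583989e-02, -8.49877097e-05]), 'tool_pos': array([ 5.49949788e+02, -7.00505642e-03,  4.04139530e+02]), 'orientation': array([-6.10573572e-04,  7.07111061e-01,  7.07102122e-01, -4.05030604e-04]), 'wrist_force': array([ 0.13746373, -0.48098609,  0.23846491]), 'torque': array([-0.03213114,  0.06158163, -0.06921236]), 'gripper_force': 0.0, 'grip_width': 1.003175802241721}
scene {'mtx': array([[552.51792931,   0.        , 323.39200605],
       [  0.        , 552.51792931, 243.73412138],
       [  0.        ,   0.        ,   1.        ]]), 'R': array([[-0.27729365,  0.96077978, -0.00323231],
       [ 0.83361946,  0.23891814, -0.49799269],
       [-0.47768905, -0.14078473, -0.8671752 ]]), 't': array([ 293.20374104, -357.48738868, 1444.81917996])}
side {'mtx': array([[548.74698115,   0.        , 318.68442824],
       [  0.        , 548.74698115, 233.81208518],
       [  0.        ,   0.        ,   1.        ]]), 'R': array([[ 0.98588362, -0.16657818,  0.01688778],
       [-0.06797698, -0.49040154, -0.86884145],
       [ 0.15301182,  0.85542857, -0.49480232]]), 't': array([-556.0943999 ,   88.18087317, 1541.18324015])}
wrist {'mtx': array([[371.64829954,   0.        , 319.36633723],
       [  0.        , 371.64829954, 235.50325401],
       [  0.        ,   0.        ,   1.        ]]), 'R': array([[ 9.99998780e-01,  3.07679508e-04, -1.53165307e-03],
       [ 7.35183075e-04, -9.57750624e-01,  2.87599029e-01],
       [-1.37845336e-03, -2.87599804e-01, -9.57749681e-01]]), 't': array([-549.84623239,  -39.58755455,  391.45227084])}
```

View pics/scene0.png

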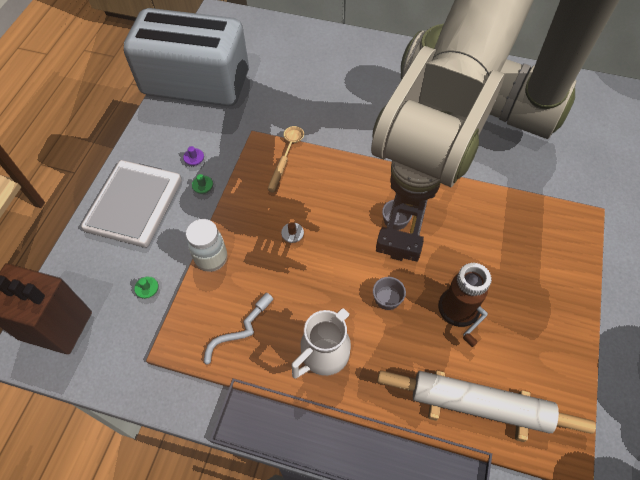

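View pics/side0.png

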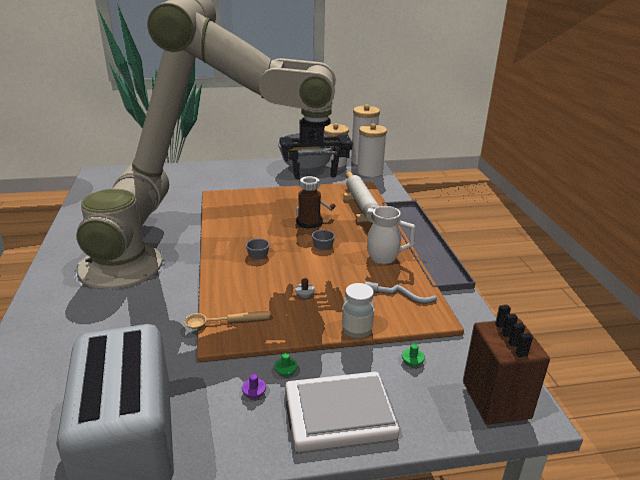

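The scene view shows the mill's ring at about (474,279) and the grey lid with the dark knob at (292,232). In the side view these are at (309,183) and (305,288). There are five lid-like candidates in the scene view: purple (193,156), green (202,183), green (146,287), grey steel with a wooden knob (292,232), and nothing else on the board. The grey one fits, since it has a steel plug and plate, a wooden knob, and stands on the board. I'll confirm it in a crop.

```bash
cat > h.py <<'E'
import numpy as np, cv2
from station import manip, optics, order
def ray(m,u,v,fish=False):
    K=m['mtx']; x=(u-K[0,2])/K[0,0]; y=(v-K[1,2])/K[1,1]
    if fish:
        r=np.hypot(x,y); s=np.sin(r)/r if r>1e-9 else 1; d=np.array([x*s,y*s,np.cos(r)])
    else: d=np.array([x,y,1.])
    R=m['R']; d=R.T@d; return -R.T@m['t'], d/np.linalg.norm(d)
def plane(m,u,v,z,fish=False):
    o,d=ray(m,u,v,fish); return o+d*(z-o[2])/d[2]
def cross(r1,r2):
    (a,d),(b,e)=r1,r2
    s=np.linalg.lstsq(np.c_[d,-e],b-a,rcond=None)[0]
    p,q=a+s[0]*d,b+s[1]*e; return (p+q)/2,np.linalg.norm(p-q)
def cloud(m,dep,x0,x1,y0,y1):
    v,u=np.mgrid[y0:y1,x0:x1]; z=dep[y0:y1,x0:x1]; K=m['mtx']
    c=np.stack([(u-K[0,2])/K[0,0]*z,(v-K[1,2])/K[1,1]*z,z],-1)
    return (c-m['t'])@m['R'], z>0
E
python3 - <<'E'
from h import *
d=np.load('v0.npz'); A=optics.camera_model('scene');B=optics.camera_model('side')
# depth-based rough
for n,m,dep,box in(('ringS',A,d['da'],(450,255,500,300)),('ringB',B,d['db'],(295,172,325,196)),('lidS',A,d['da'],(275,212,310,250)),('lidB',B,d['db'],(292,274,320,304))):
    p,ok=cloud(m,dep,box[0],box[2],box[1],box[3])
    if 'ring' in n: s=ok&(p[...,2]>155)&(p[...,2]<175)
    else: s=ok&(p[...,2]>24)&(p[...,2]<75)
    q=p[s]; print(n,len(q),q.mean(0).round(1),np.percentile(q,[2,98],axis=0).round(1).tolist())
    if 'lid' in n:
        for lo,hi in((28,42),(45,70)):
            k=q[(q[:,2]>lo)&(q[:,2]<hi)]; print(lo,hi,len(k),((k.min(0)+k.max(0))/2).round(1))
    if n=='ringS': # plateau
        print(((q.min(0)+q.max(0))/2).round(1))
c1=cv2.resize(d['a'][205:255,265:325],(400,333),interpolation=cv2.INTER_CUBIC)
c2=cv2.resize(d['a'][250:310,440:512],(400,333),interpolation=cv2.INTER_CUBIC)
c3=cv2.resize(d['b'][270:310,280:328],(400,333),interpolation=cv2.INTER_CUBIC)[:260]
c4=cv2.resize(d['b'][170:210,285:333],(400,333),interpolation=cv2.INTER_CUBIC)[:260]
cv2.imwrite('pics/c.png',np.vstack([np.hstack([c1,c2]),np.hstack([c3,c4])])[:,:,::-1])
E
```

```text
ringS 520 [558.5 145.5 163.2] [[530.4, 118.0, 155.3], [585.0, 172.9, 168.3]]
[556.7 146.  162.7]
ringB 156 [555.  142.6 162.2] [[528.3, 115.6, 155.5], [581.3, 173.4, 168.0]]
lidS 366 [ 490.1 -234.4   41.7] [[464.9, -258.3, 31.8], [509.9, -213.3, 66.4]]
28 42 277 [ 487.2 -235.7   35.7]
45 70 77 [ 486.2 -235.6   57.2]
lidB 244 [ 485.4 -241.6   41.9] [[464.1, -260.4, 25.2], [508.1, -216.9, 66.6]]
28 42 167 [ 486.6 -237.1   35.4]
45 70 62 [ 485.2 -237.8   57.1]
```

View pics/c.png

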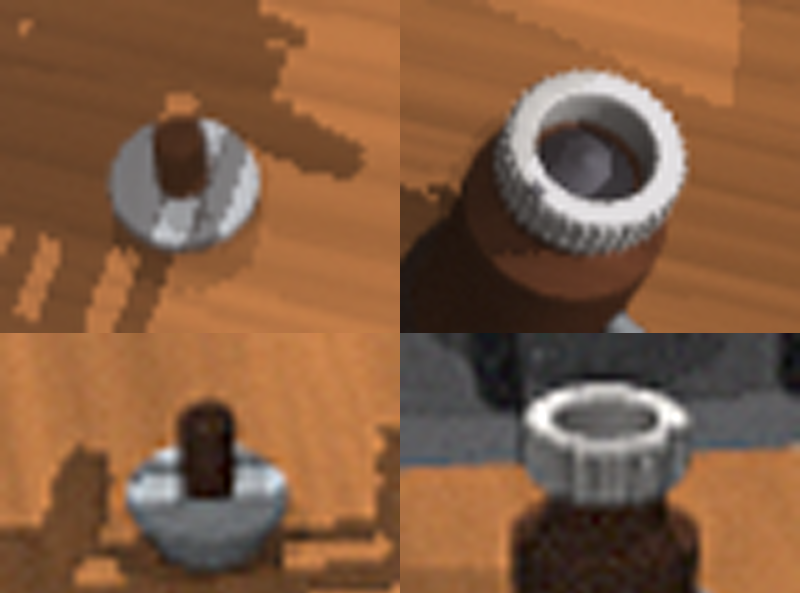

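The crop confirms that the grey steel plate with the dark wooden knob is the lid, and the bare-metal ring's mouth is centred at about (475,277) in the scene view and (310,180) in the side view. Next I'll triangulate both.

```bash
python3 - <<'E'
from h import *
d=np.load('v0.npz'); A=optics.camera_model('scene');B=optics.camera_model('side')
print('ring',cross(ray(A,475.4,277.4),ray(B,310,179.9)),plane(A,475.4,277.4,164),plane(B,310,179.9,164))
# knob top: crops scene (180,122), side (207,405)
u,v=265+180*.15,205+122*.15; s,t=280+207*.12,270+(408-333)*.12
print('knobtop',cross(ray(A,u,v),ray(B,s,t)),plane(A,u,v,64),plane(B,s,t,64))
for n,u,v,z in(('jar',202,232,128),('jug',327,330,163),('mould_b',390,290,52),('spoon',285,160,25)): print(n,plane(A,u,v,z).round())
E
```

```text
ring (array([559.03511749, 147.17110282, 163.88603021]), np.float64(0.5889098403138849)) [558.78335729 147.2795455  164.        ] [559.17691678 146.49120956 164.        ]
knobtop (array([ 485.86588083, -236.24044204,   67.11163254]), np.float64(4.044809779444415)) [ 481.91769144 -236.38240001   64.        ] [ 488.05307279 -233.67584979   64.        ]
jar [ 588. -388.  128.]
jug [732. -87. 163.]
mould_b [573.   2.  52.]
spoon [ 293. -317.   25.]
```

>>> send_rows(
  rows=[
    {"tx": 4},
    {"tx": 5},
    {"tx": 5},
    {"tx": 0.5,"ty": 0.7},
    {},
  ],
)

```text
invalid input at $.rows[0]: expected keys tx, ty, tz, rx, ry, rz, jaw
```

```bash
python3 - <<'E'
from h import *
s=manip.state(); m=optics.camera_model('wrist'); a,dp=optics.capture('wrist')
np.savez('w1.npz',a=a,dp=dp,R=m['R'],t=m['t'],mtx=m['mtx']); cv2.imwrite('pics/w1.png',a[:,:,::-1])
print(s['tool_pos'],s['qpos'],s['torque'],s['wrist_force'])
E
```

```text
[5.49943611e+02 1.07434285e-02 4.04227141e+02] [-2.15299121e-01  3.81085343e-01  1.29817158e+00  3.08369461e-06
  1.46361112e+00 -2.15312489e-01] [0.03026085 0.01356872 0.01393661] [-0.32128023 -0.16092595 -0.17364265]
```

View pics/w1.png

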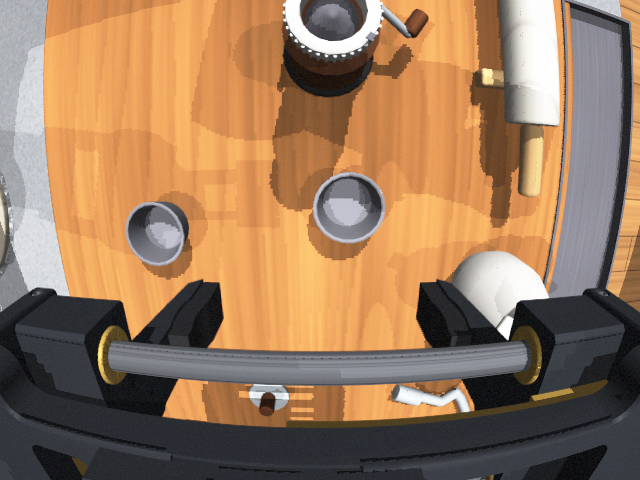

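The wrist view shows the ring at the top at about (333,20), with a small mark near (374,37), and the lid at (267,398). Every row needs all seven keys, so I'll resend. I'll check the ring from nearer on the way.

>>> send_rows(
  rows=[
    {"tx": 4,"ty": 0.8,"tz": 0,"rx": 0,"ry": 0,"rz": 0,"jaw": 8.8},
    {"tx": 4,"ty": 0,"tz": 0,"rx": 0,"ry": 0,"rz": 0,"jaw": 8.8},
    {"tx": 0,"ty": 0,"tz": 0,"rx": 0,"ry": 0,"rz": 0,"jaw": 8.8},
    {"tx": 0,"ty": 0,"tz": 0,"rx": 0,"ry": 0,"rz": 0,"jaw": 8.8},
  ],
)

```text
time: 0.65
tool_pos: [558.0, 79.6, 404.6]
orientation: [-0.0, 0.707, 0.707, -0.0]
wrist_force: [-0.3, -0.3, 0.2]
grip_width: 1.0
gripper_force: 0.0
```

```bash
python3 - <<'E'
from h import *
s=manip.state(); m=optics.camera_model('wrist'); a,dp=optics.capture('wrist')
np.savez('w2.npz',a=a,dp=dp,R=m['R'],t=m['t'],mtx=m['mtx']); cv2.imwrite('pics/w2.png',cv2.resize(a[40:280,180:480],None,fx=2,fy=2)[:,:,::-1])
print(s['tool_pos'],s['qpos'],s['torque'],s['wrist_force'])
hsv=cv2.cvtColor(a,cv2.COLOR_RGB2HSV)
mk=((hsv[...,1]<40)&(hsv[...,2]>190)).astype(np.uint8)
n,l,st,c=cv2.connectedComponentsWithStats(mk)
for i in range(1,n):
    if st[i,4]>300: print(st[i],c[i])
E
```

```text
[557.99993393  79.61647027 404.57369623] [-6.82330834e-02  4.04903221e-01  1.25886484e+00 -2.89990639e-04
  1.47817143e+00 -6.82992339e-02] [-0.04492593 -0.00135365  0.00453115] [-0.32771002 -0.34602763  0.1858083 ]
[   0    0   43   45 1649] [18.98544572 19.44511825]
[ 504    0   46  210 7923] [528.51419917 100.92490218]
[ 564    0   56   75 3533] [592.53240872  33.70846306]
[ 269   79  129  110 4250] [322.29082353 135.08164706]
[   3   93   62  203 6421] [ 30.63993147 197.95312257]
[  0 233  14  69 558] [  5.62903226 269.61469534]
[306 256  67  60 378] [338.35714286 285.7037037 ]
[321 273  33  23 533] [336.16697936 282.75609756]
```

View pics/w2.png

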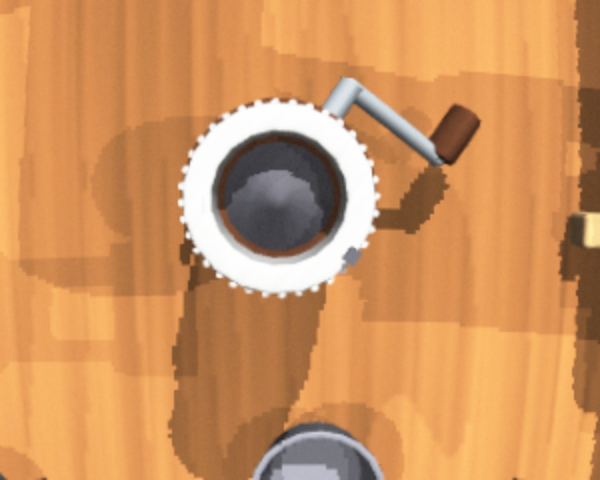

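The ring seen from above is centred at full-image (320.5,138), and its grey index mark is at (356,168.5).

```bash
python3 - <<'E'
from h import *
m=np.load('w2.npz'); a=m['a']
hsv=cv2.cvtColor(a,cv2.COLOR_RGB2HSV); mk=((hsv[...,1]<40)&(hsv[...,2]>190)).astype(np.uint8)
n,l,st,c=cv2.connectedComponentsWithStats(mk); i=l[138,320-42] or l[100,320]
cs=max(cv2.findContours((l==i).astype(np.uint8),0,1)[0],key=cv2.contourArea)
P=np.array([plane(m,*p[0],164,True)[:2] for p in cv2.convexHull(cs)],np.float32)
print(cv2.minEnclosingCircle(P))
c=plane(m,320.5,138,164,True); k=plane(m,356,168.5,164,True); print(c,k,np.arctan2(*(k-c)[1::-1]))
# two-view height check with scene
A=optics.camera_model('scene'); print(cross(ray(A,475.4,277.4),ray(m,320.5,138,True)))
E
```

```text
((566.7017822265625, 151.56063842773438), 39.28548049926758)
[558.97977628 147.78829921 164.        ] [580.26260687 129.62727727 164.        ] -0.706417169780344
(array([558.89524172, 147.53066539, 164.04142891]), np.float64(0.5443836169326983))
```

Ring centre is (559, 147.5, 164), with three views agreeing, and the mark sits at a world angle of -0.706 rad. Moving over it, down, and closing.

>>> send_rows(
  rows=[
    {"tx": 4,"ty": 0.1,"tz": 0,"rx": 0,"ry": 0,"rz": 0,"jaw": 8.8},
    {"tx": 2.8,"ty": 0,"tz": 0,"rx": 0,"ry": 0,"rz": 0,"jaw": 8.8},
    {"tx": 0,"ty": 0,"tz": 3,"rx": 0,"ry": 0,"rz": 0,"jaw": 8.8},
    {"tx": 0,"ty": 0,"tz": 3,"rx": 0,"ry": 0,"rz": 0,"jaw": 8.8},
    {"tx": 0,"ty": 0,"tz": 0,"rx": 0,"ry": 0,"rz": 0,"jaw": 8.8},
  ],
)

```text
time: 1.32
tool_pos: [559.0, 147.0, 343.1]
orientation: [-0.001, 0.708, 0.707, -0.002]
wrist_force: [0.1, -1.1, 0.0]
grip_width: 0.999
gripper_force: 0.0
```

>>> send_rows(
  rows=[
    {"tx": 0,"ty": 0,"tz": 2,"rx": 0,"ry": 0,"rz": 0,"jaw": 8.8},
    {"tx": 0,"ty": 0,"tz": 2.4,"rx": 0,"ry": 0,"rz": 0,"jaw": 8.8},
    {"tx": 0,"ty": 0,"tz": 0,"rx": 0,"ry": 0,"rz": 0,"jaw": 8.8},
    {"tx": 0,"ty": 0,"tz": 0,"rx": 0,"ry": 0,"rz": 0,"jaw": 8.8},
  ],
)

```text
time: 1.82
tool_pos: [559.4, 147.7, 302.4]
orientation: [0.001, 0.707, 0.707, 0.001]
wrist_force: [0.3, 0.3, 0.4]
grip_width: 1.001
gripper_force: 0.0
```

>>> send_rows(
  rows=[
    {"tx": 0,"ty": 0,"tz": 0,"rx": 0,"ry": 0,"rz": 0,"jaw": 5},
    {"tx": 0,"ty": 0,"tz": 0,"rx": 0,"ry": 0,"rz": 0,"jaw": 5},
    {"tx": 0,"ty": 0,"tz": 0,"rx": 0,"ry": 0,"rz": 0,"jaw": 5},
    {"tx": 0,"ty": 0,"tz": 0,"rx": 0,"ry": 0,"rz": 0,"jaw": 5},
    {"tx": 0,"ty": 0,"tz": 0,"rx": 0,"ry": 0,"rz": 0,"jaw": 5},
  ],
  squeeze=20,
)

```text
time: 2.45
tool_pos: [558.2, 148.0, 300.8]
orientation: [-0.001, 0.707, 0.707, -0.001]
wrist_force: [-5.6, -1.9, 4.7]
grip_width: 0.634
gripper_force: 20.0
```

```bash
cat > s.py <<'E'
from h import *
s=manip.state(); R=s['orientation']; w,x,y,z=R
yaw=np.arctan2(2*(x*y+w*z),1-2*(y*y+z*z)); 
print(round(s['time'],2),s['tool_pos'].round(1),'q6 %.3f tipx-yaw %.4f'%(s['qpos'][5],yaw),'F',s['wrist_force'].round(2),'T',s['torque'].round(3),round(s['grip_width']*88.1,1),s['gripper_force'])
E
python3 s.py
```

```text
2.45 [558.2 148.  300.8] q6 0.054 tipx-yaw 1.5711 F [-5.58 -1.85  4.7 ] T [-0.26   1.13   0.099] 55.9 20.000367331158486
```

>>> send_rows(
  rows=[
    {"tx": 0,"ty": -0.1,"tz": 0,"rx": 0,"ry": 0,"rz": 0,"jaw": 5},
    {"tx": 0,"ty": 0,"tz": 0,"rx": 0,"ry": 0,"rz": 0.1,"jaw": 5},
    {"tx": 0,"ty": 0,"tz": 0,"rx": 0,"ry": 0,"rz": 0.1,"jaw": 5},
    {"tx": 0,"ty": 0,"tz": 0,"rx": 0,"ry": 0,"rz": 0,"jaw": 5},
    {"tx": 0,"ty": 0,"tz": 0,"rx": 0,"ry": 0,"rz": 0,"jaw": 5},
  ],
  squeeze=15,
)

```text
time: 3.08
tool_pos: [557.9, 147.9, 300.8]
orientation: [-0.0, 0.774, 0.634, -0.0]
wrist_force: [-2.2, -0.6, 2.2]
grip_width: 0.639
gripper_force: 15.0
```

```bash
python3 s.py
```

```text
3.08 [557.9 147.9 300.8] q6 0.252 tipx-yaw 1.3726 F [-2.23 -0.65  2.16] T [-0.251  0.583 -0.036] 56.3 15.000254507322097
```

>>> send_rows(
  rows=[
    {"tx": 0,"ty": 0,"tz": 0,"rx": 0,"ry": 0,"rz": 0.1,"jaw": 5},
    {"tx": 0,"ty": 0,"tz": 0,"rx": 0,"ry": 0,"rz": 0.1,"jaw": 5},
    {"tx": 0,"ty": 0,"tz": 0,"rx": 0,"ry": 0,"rz": 0.1,"jaw": 5},
    {"tx": 0,"ty": 0,"tz": 0,"rx": 0,"ry": 0,"rz": 0,"jaw": 5},
    {"tx": 0,"ty": 0,"tz": 0,"rx": 0,"ry": 0,"rz": 0,"jaw": 5},
  ],
)

```text
time: 3.7
tool_pos: [558.1, 147.9, 300.8]
orientation: [0.0, 0.859, 0.511, 0.0]
wrist_force: [0.4, -2.0, -0.6]
grip_width: 0.642
gripper_force: 15.0
```

```bash
python3 s.py
```

```text
3.7 [558.1 147.9 300.8] q6 0.552 tipx-yaw 1.0732 F [ 0.43 -1.97 -0.56] T [-0.242  0.188  0.003] 56.5 14.999863621414988
```

>>> send_rows(
  rows=[
    {"tx": 0,"ty": 0,"tz": 0,"rx": 0,"ry": 0,"rz": 0.1,"jaw": 5},
    {"tx": 0,"ty": 0,"tz": 0,"rx": 0,"ry": 0,"rz": 0.1,"jaw": 5},
    {"tx": 0,"ty": 0,"tz": 0,"rx": 0,"ry": 0,"rz": 0.03,"jaw": 5},
    {"tx": 0,"ty": 0,"tz": 0,"rx": 0,"ry": 0,"rz": 0,"jaw": 5},
    {"tx": 0,"ty": 0,"tz": 0,"rx": 0,"ry": 0,"rz": 0,"jaw": 5},
  ],
)

```text
time: 4.32
tool_pos: [558.3, 147.8, 300.8]
orientation: [0.0, 0.913, 0.409, 0.0]
wrist_force: [3.8, -3.6, -1.2]
grip_width: 0.642
gripper_force: 15.0
```

```bash
python3 s.py
```

```text
4.33 [558.3 147.8 300.8] q6 0.782 tipx-yaw 0.8425 F [ 3.78 -3.55 -1.23] T [-0.48  -0.256  0.029] 56.6 14.999712296412326
```

>>> send_rows(
  rows=[
    {"tx": 0,"ty": 0,"tz": 0,"rx": 0,"ry": 0,"rz": 0.03,"jaw": 5},
    {"tx": 0,"ty": 0,"tz": 0,"rx": 0,"ry": 0,"rz": 0,"jaw": 5},
    {"tx": 0,"ty": 0,"tz": 0,"rx": 0,"ry": 0,"rz": 0,"jaw": 5},
  ],
)

```text
time: 4.7
tool_pos: [558.3, 147.8, 300.8]
orientation: [0.0, 0.919, 0.395, 0.0]
wrist_force: [4.8, -3.9, -1.4]
grip_width: 0.642
gripper_force: 15.0
```

```bash
python3 s.py
```

```text
4.7 [558.3 147.8 300.8] q6 0.812 tipx-yaw 0.8124 F [ 4.83 -3.92 -1.4 ] T [-0.453 -0.323  0.002] 56.6 14.999717147438787
```

The torque hardly changes, so I'll check from the wrist that the ring follows the fingers.

```bash
python3 - <<'E'
from h import *
m=optics.camera_model('wrist'); a,dp=optics.capture('wrist')
np.savez('w3.npz',a=a,dp=dp,R=m['R'],t=m['t'],mtx=m['mtx']); 
b,db=optics.capture('scene')
v=np.hstack([cv2.resize(a[240:440,220:420],(400,400),interpolation=cv2.INTER_CUBIC),cv2.resize(b[230:310,430:510],(400,400),interpolation=cv2.INTER_CUBIC)])
cv2.imwrite('pics/w3.png',v[:,:,::-1])
E
```

```text
(no output)
```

View pics/w3.png

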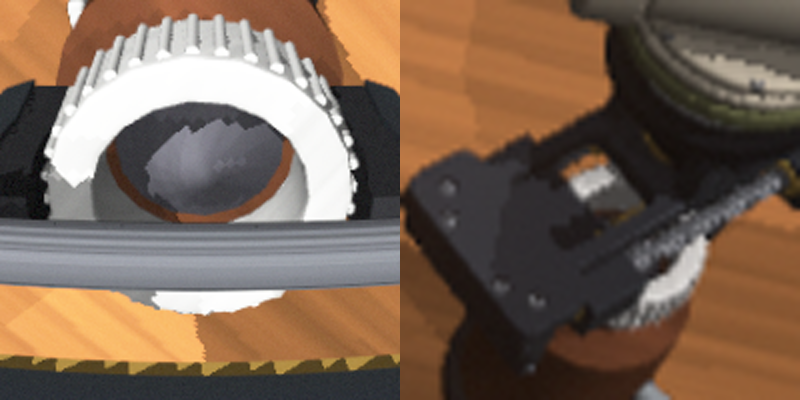

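The wrist view shows the visible ring half without a mark. An unturned ring would show the mark at the right finger, near (345,190), so the ring is following. I'll carry on clockwise in small steps.

>>> send_rows(
  rows=[
    {"tx": 0,"ty": 0,"tz": 0,"rx": 0,"ry": 0,"rz": 0.05,"jaw": 5},
    {"tx": 0,"ty": 0,"tz": 0,"rx": 0,"ry": 0,"rz": 0,"jaw": 5},
  ],
)

```text
time: 5.05
tool_pos: [558.3, 147.8, 300.8]
orientation: [0.0, 0.928, 0.372, 0.0]
wrist_force: [4.0, -4.7, -0.9]
grip_width: 0.641
gripper_force: 15.0
```

```bash
sed -i "s/s\['gripper_force'\])/'e6 %.3f'%s['joint_efforts'][5])/" s.py; python3 s.py
```

```text
5.05 [558.3 147.8 300.8] q6 0.863 tipx-yaw 0.7619 F [ 3.96 -4.66 -0.87] T [-0.538 -0.381 -0.005] 56.5 e6 0.200
```

>>> send_rows(
  rows=[
    {"tx": 0,"ty": 0,"tz": 0,"rx": 0,"ry": 0,"rz": 0.05,"jaw": 5},
    {"tx": 0,"ty": 0,"tz": 0,"rx": 0,"ry": 0,"rz": 0,"jaw": 5},
  ],
)

```text
time: 5.3
tool_pos: [558.3, 147.7, 300.8]
orientation: [0.0, 0.937, 0.348, 0.001]
wrist_force: [3.7, -3.7, -0.6]
grip_width: 0.642
gripper_force: 15.0
```

```bash
python3 s.py
```

```text
5.3 [558.3 147.7 300.8] q6 0.913 tipx-yaw 0.7118 F [ 3.69 -3.73 -0.59] T [-0.536 -0.386  0.056] 56.6 e6 0.190
```

>>> send_rows(
  rows=[
    {"tx": 0,"ty": 0,"tz": 0,"rx": 0,"ry": 0,"rz": 0.05,"jaw": 5},
    {"tx": 0,"ty": 0,"tz": 0,"rx": 0,"ry": 0,"rz": 0,"jaw": 5},
  ],
)

```text
time: 5.55
tool_pos: [558.3, 147.7, 300.8]
orientation: [0.0, 0.946, 0.325, 0.001]
wrist_force: [3.4, -5.8, -1.5]
grip_width: 0.641
gripper_force: 15.0
```

```bash
python3 s.py
```

```text
5.55 [558.3 147.7 300.8] q6 0.963 tipx-yaw 0.6617 F [ 3.45 -5.75 -1.45] T [-0.633 -0.406 -0.039] 56.5 e6 0.146
```

>>> send_rows(
  rows=[
    {"tx": 0,"ty": 0,"tz": 0,"rx": 0,"ry": 0,"rz": 0.05,"jaw": 5},
    {"tx": 0,"ty": 0,"tz": 0,"rx": 0,"ry": 0,"rz": 0,"jaw": 5},
  ],
)

```text
time: 5.8
tool_pos: [558.4, 147.6, 300.8]
orientation: [0.001, 0.954, 0.301, 0.001]
wrist_force: [3.8, -5.0, -1.6]
grip_width: 0.641
gripper_force: 15.0
```

```bash
python3 s.py
```

```text
5.8 [558.4 147.6 300.8] q6 1.013 tipx-yaw 0.6117 F [ 3.8  -4.98 -1.56] T [-0.617 -0.395  0.007] 56.5 e6 0.154
```

>>> send_rows(
  rows=[
    {"tx": 0,"ty": 0,"tz": 0,"rx": 0,"ry": 0,"rz": 0.05,"jaw": 5},
    {"tx": 0,"ty": 0,"tz": 0,"rx": 0,"ry": 0,"rz": 0,"jaw": 5},
  ],
)

```text
time: 6.05
tool_pos: [558.4, 147.6, 300.8]
orientation: [0.001, 0.961, 0.277, 0.001]
wrist_force: [3.8, -5.3, -2.0]
grip_width: 0.638
gripper_force: 15.0
```

```bash
python3 s.py
```

```text
6.05 [558.4 147.6 300.8] q6 1.063 tipx-yaw 0.5616 F [ 3.85 -5.27 -1.97] T [-0.636 -0.476 -0.118] 56.2 e6 0.110
```

>>> send_rows(
  rows=[
    {"tx": 0,"ty": 0,"tz": 0,"rx": 0,"ry": 0,"rz": 0.05,"jaw": 5},
    {"tx": 0,"ty": 0,"tz": 0,"rx": 0,"ry": 0,"rz": 0,"jaw": 5},
  ],
)

```text
time: 6.3
tool_pos: [558.4, 147.6, 300.8]
orientation: [0.001, 0.967, 0.253, 0.001]
wrist_force: [4.4, -5.2, -1.7]
grip_width: 0.639
gripper_force: 15.0
```

```bash
python3 s.py
```

```text
6.3 [558.4 147.6 300.8] q6 1.113 tipx-yaw 0.5120 F [ 4.38 -5.23 -1.7 ] T [-0.581 -0.425  0.058] 56.3 e6 0.299
```

>>> send_rows(
  rows=[
    {"tx": 0,"ty": 0,"tz": 0,"rx": 0,"ry": 0,"rz": 0.04,"jaw": 5},
    {"tx": 0,"ty": 0,"tz": 0,"rx": 0,"ry": 0,"rz": 0,"jaw": 5},
  ],
)

```text
time: 6.55
tool_pos: [558.4, 147.6, 300.7]
orientation: [0.001, 0.972, 0.234, 0.001]
wrist_force: [3.7, -6.0, -2.0]
grip_width: 0.642
gripper_force: 15.0
```

```bash
python3 s.py
```

```text
6.55 [558.4 147.6 300.7] q6 1.153 tipx-yaw 0.4719 F [ 3.67 -5.97 -1.98] T [-0.687 -0.574 -0.017] 56.6 e6 0.169
```

>>> send_rows(
  rows=[
    {"tx": 0,"ty": 0,"tz": 0,"rx": 0,"ry": 0,"rz": 0.04,"jaw": 5},
    {"tx": 0,"ty": 0,"tz": 0,"rx": 0,"ry": 0,"rz": 0,"jaw": 5},
  ],
)

```text
time: 6.8
tool_pos: [558.4, 147.5, 300.8]
orientation: [0.001, 0.977, 0.214, 0.001]
wrist_force: [4.7, -7.1, -2.0]
grip_width: 0.642
gripper_force: 15.0
```

```bash
python3 s.py
```

```text
6.8 [558.4 147.5 300.8] q6 1.193 tipx-yaw 0.4318 F [ 4.65 -7.08 -2.03] T [-0.663 -0.563 -0.009] 56.6 e6 0.153
```

The grip width ripples as if the pads ride over the knurls, so some slip is possible. I'll let go, back up and read the mark from the same vantage.

>>> send_rows(
  rows=[
    {"tx": 0,"ty": 0,"tz": 0,"rx": 0,"ry": 0,"rz": 0,"jaw": 8.8},
    {"tx": 0,"ty": 0,"tz": 0,"rx": 0,"ry": 0,"rz": 0,"jaw": 8.8},
    {"tx": 0,"ty": 0,"tz": 0,"rx": 0,"ry": 0,"rz": 0,"jaw": 8.8},
    {"tx": 0,"ty": 0,"tz": -5,"rx": 0,"ry": 0,"rz": 0,"jaw": 8.8},
    {"tx": 0,"ty": 0,"tz": -5,"rx": 0,"ry": 0,"rz": 0,"jaw": 8.8},
  ],
)

```text
time: 7.42
tool_pos: [557.8, 148.1, 401.8]
orientation: [-0.0, 0.977, 0.214, -0.001]
wrist_force: [0.4, -0.5, 0.2]
grip_width: 0.998
gripper_force: 0.0
```

>>> send_rows(
  rows=[
    {"tx": -4,"ty": 0,"tz": 0,"rx": 0,"ry": 0,"rz": 0,"jaw": 8.8},
    {"tx": -3,"ty": 0,"tz": 0,"rx": 0,"ry": 0,"rz": 0,"jaw": 8.8},
    {"tx": 0,"ty": 0,"tz": 0,"rx": 0,"ry": 0,"rz": 0,"jaw": 8.8},
    {"tx": 0,"ty": 0,"tz": 0,"rx": 0,"ry": 0,"rz": 0,"jaw": 8.8},
  ],
)

```text
time: 7.92
tool_pos: [494.8, 118.9, 400.9]
orientation: [-0.0, 0.977, 0.214, 0.0]
wrist_force: [0.3, 0.8, 0.4]
grip_width: 1.004
gripper_force: 0.0
```

```bash
cat > mark.py <<'E'
from h import *
import sys
def polar(m,a,c=(559,147.5,164)):
    th=np.deg2rad(np.arange(0,360,1.)); r=np.arange(18,31,.5); K=m['mtx']
    T,Rr=np.meshgrid(th,r); X=np.stack([c[0]+Rr*np.cos(T),c[1]+Rr*np.sin(T),0*T+c[2]],-1)@m['R'].T+m['t']
    rho=np.hypot(X[...,0],X[...,1]); ang=np.arctan2(rho,X[...,2])
    u=K[0,0]*ang*X[...,0]/rho+K[0,2]; v=K[1,1]*ang*X[...,1]/rho+K[1,2]
    return cv2.remap(a,u.astype(np.float32),v.astype(np.float32),cv2.INTER_LINEAR)
if __name__=='__main__':
    s=manip.state(); m=optics.camera_model('wrist'); a,dp=optics.capture('wrist')
    n=sys.argv[1]; np.savez(n+'.npz',a=a,R=m['R'],t=m['t'],mtx=m['mtx'])
    w=np.load('w2.npz'); out=[]
    for mm,aa in((w,w['a']),(m,a)):
        p=polar(mm,aa); g=p.min(2)[16:20].mean(0)   # r 26..28
        i=np.argsort(g)[:12]; print(np.sort(i),g[i].round(), 'median',np.median(g)); out.append(cv2.resize(p,(720,104)))
    K=m['mtx']; X=m['R']@np.array([559,147.5,164])+m['t']; rho=np.hypot(*X[:2]); an=np.arctan2(rho,X[2]); u,v=(K[0,0]*an*X[:2]/rho+K[:2,2]).astype(int)
    cr=cv2.resize(a[max(v-80,0):v+80,u-100:u+100],(500,400)); cr=cv2.copyMakeBorder(cr,0,0,0,220,0)
    cv2.imwrite(f'pics/{n}.png',np.vstack(out+[cr])[:,:,::-1]); print(s['time'],s['tool_pos'])
E
python3 mark.py m1
```

```text
[313 315 316 317 318 319 320 321 322 323 324 325] [127. 128. 128. 128. 128. 128. 129. 129. 136. 141. 174. 202.] median 251.25
[250 251 252 253 254 255 256 257 258 259 260 261] [136. 137. 138. 138. 138. 142. 143. 148. 168. 168. 213. 222.] median 249.25
7.925 [494.80833254 118.94624465 400.89528261]
```

View pics/m1.png

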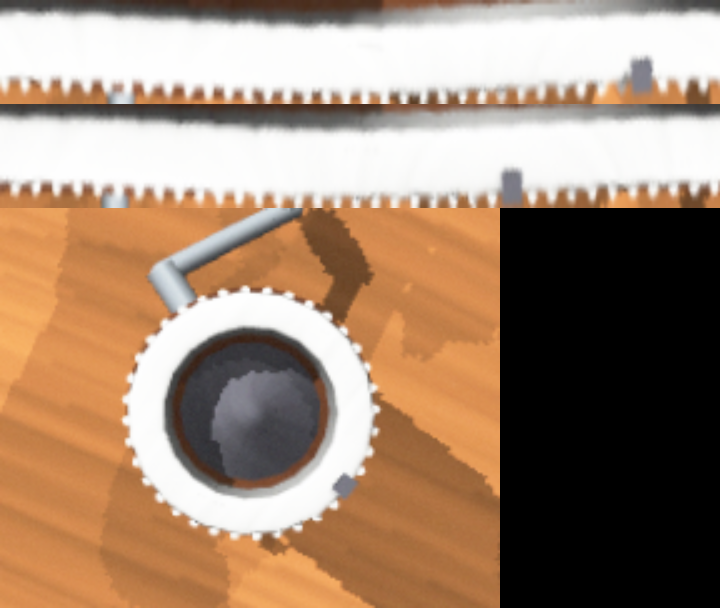

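The mark is clean in both strips. It has moved from 320° to about 255.5°, so the ring followed by roughly 3 clicks. I'll refine by fitting the ring centre in each view.

```bash
cat > fit.py <<'E'
from mark import *
def angle(n):
    m=np.load(n+'.npz'); c=np.array([559,147.5])
    for _ in range(4):
        p=polar(m,m['a'],(*c,164)); g=p.min(2).astype(float)
        th=np.deg2rad(np.arange(360.)); r=np.arange(18,31,.5)
        i=np.array([np.argmax(g[:,k]>190) for k in range(360)]); e=r[i]   # mouth edge (white starts)
        ok=(i>0); f=lambda q:(np.c_[np.ones(360),np.cos(th),np.sin(th)]@q-e)[ok]
        from scipy.optimize import least_squares
        q=least_squares(f,[20,0,0],loss='soft_l1',f_scale=.3).x; c=c+q[1:]
    p=polar(m,m['a'],(*c,164)); b=np.clip(230-p.min(2)[14:19].mean(0),0,None); b[b<40]=0
    k=np.argmax(b); s=np.arange(k-10,k+11); return c,q[0],(b[s%360]*s).sum()/b[s%360].sum()
if __name__=='__main__':
    for n in sys.argv[1:]: print(n,angle(n))
E
python3 fit.py w2 m1
```

```text
w2 (array([558.28511852, 147.9416347 ]), np.float64(20.245116074134327), np.float64(321.4698708751793))
m1 (array([558.3501356, 147.801519 ]), np.float64(20.395674694382254), np.float64(255.99523809523808))
```

The ring turned 65.5°, the same as the gripper's 1.14 rad, so there was no slip and no stop yet. Regrasping and going on.

>>> send_rows(
  rows=[
    {"tx": 4,"ty": 0,"tz": 0,"rx": 0,"ry": 0,"rz": 0,"jaw": 8.8},
    {"tx": 3,"ty": 0,"tz": 0,"rx": 0,"ry": 0,"rz": 0,"jaw": 8.8},
    {"tx": 0,"ty": 0,"tz": 5,"rx": 0,"ry": 0,"rz": 0,"jaw": 8.8},
    {"tx": 0,"ty": 0,"tz": 3,"rx": 0,"ry": 0,"rz": 0,"jaw": 8.8},
    {"tx": 0,"ty": 0,"tz": 2,"rx": 0,"ry": 0,"rz": 0,"jaw": 8.8},
  ],
)

```text
time: 8.6
tool_pos: [558.5, 148.4, 298.6]
orientation: [-0.0, 0.977, 0.214, -0.001]
wrist_force: [0.2, 0.2, 0.9]
grip_width: 0.998
gripper_force: 0.0
```

>>> send_rows(
  rows=[
    {"tx": 0,"ty": 0,"tz": 0,"rx": 0,"ry": 0,"rz": 0,"jaw": 8.8},
    {"tx": 0,"ty": 0,"tz": 0,"rx": 0,"ry": 0,"rz": 0,"jaw": 5},
    {"tx": 0,"ty": 0,"tz": 0,"rx": 0,"ry": 0,"rz": 0,"jaw": 5},
    {"tx": 0,"ty": 0,"tz": 0,"rx": 0,"ry": 0,"rz": 0,"jaw": 5},
    {"tx": 0,"ty": 0,"tz": 0,"rx": 0,"ry": 0,"rz": 0,"jaw": 5},
  ],
  squeeze=20,
)

```text
time: 9.22
tool_pos: [558.3, 147.5, 301.4]
orientation: [0.001, 0.977, 0.214, 0.001]
wrist_force: [1.6, -4.4, 0.9]
grip_width: 0.642
gripper_force: 20.0
```

```bash
python3 s.py
```

```text
9.22 [558.3 147.5 301.4] q6 1.194 tipx-yaw 0.4306 F [ 1.61 -4.43  0.87] T [-0.492 -0.177  0.049] 56.6 e6 0.049
```

>>> send_rows(
  rows=[
    {"tx": 0,"ty": 0,"tz": 0,"rx": 0,"ry": 0,"rz": 0.05,"jaw": 5},
    {"tx": 0,"ty": 0,"tz": 0,"rx": 0,"ry": 0,"rz": 0,"jaw": 5},
  ],
)

```text
time: 9.48
tool_pos: [558.4, 147.5, 301.4]
orientation: [0.001, 0.982, 0.189, 0.001]
wrist_force: [1.9, -4.8, 1.9]
grip_width: 0.637
gripper_force: 20.0
```

```bash
python3 s.py
```

```text
9.47 [558.4 147.5 301.4] q6 1.245 tipx-yaw 0.3798 F [ 1.86 -4.81  1.87] T [-0.555 -0.246 -0.066] 56.1 e6 0.174
```

>>> send_rows(
  rows=[
    {"tx": 0,"ty": 0,"tz": 0,"rx": 0,"ry": 0,"rz": 0.05,"jaw": 5},
    {"tx": 0,"ty": 0,"tz": 0,"rx": 0,"ry": 0,"rz": 0,"jaw": 5},
  ],
)

```text
time: 9.72
tool_pos: [558.4, 147.4, 301.3]
orientation: [0.001, 0.986, 0.164, 0.001]
wrist_force: [1.9, -4.7, 1.5]
grip_width: 0.636
gripper_force: 20.0
```

```bash
python3 s.py
```

```text
9.72 [558.4 147.4 301.3] q6 1.295 tipx-yaw 0.3297 F [ 1.88 -4.68  1.53] T [-0.634 -0.244 -0.057] 56.0 e6 0.161
```

>>> send_rows(
  rows=[
    {"tx": 0,"ty": 0,"tz": 0,"rx": 0,"ry": 0,"rz": 0.05,"jaw": 5},
    {"tx": 0,"ty": 0,"tz": 0,"rx": 0,"ry": 0,"rz": 0,"jaw": 5},
  ],
)

```text
time: 9.98
tool_pos: [558.4, 147.4, 301.3]
orientation: [0.001, 0.99, 0.139, 0.001]
wrist_force: [1.8, -5.5, 1.3]
grip_width: 0.638
gripper_force: 20.0
```

```bash
python3 s.py
```

```text
9.97 [558.4 147.4 301.3] q6 1.345 tipx-yaw 0.2798 F [ 1.82 -5.53  1.34] T [-0.678 -0.29  -0.045] 56.2 e6 0.151
```

>>> send_rows(
  rows=[
    {"tx": 0,"ty": 0,"tz": 0,"rx": 0,"ry": 0,"rz": 0.05,"jaw": 5},
    {"tx": 0,"ty": 0,"tz": 0,"rx": 0,"ry": 0,"rz": 0,"jaw": 5},
  ],
)

```text
time: 10.22
tool_pos: [558.4, 147.3, 301.3]
orientation: [0.001, 0.993, 0.115, 0.001]
wrist_force: [2.4, -6.1, 0.7]
grip_width: 0.636
gripper_force: 20.0
```

```bash
python3 s.py
```

```text
10.22 [558.4 147.3 301.3] q6 1.395 tipx-yaw 0.2296 F [ 2.4  -6.07  0.66] T [-0.657 -0.215 -0.131] 56.0 e6 0.103
```

>>> send_rows(
  rows=[
    {"tx": 0,"ty": 0,"tz": 0,"rx": 0,"ry": 0,"rz": 0.05,"jaw": 5},
    {"tx": 0,"ty": 0,"tz": 0,"rx": 0,"ry": 0,"rz": 0,"jaw": 5},
  ],
)

```text
time: 10.48
tool_pos: [558.4, 147.3, 301.4]
orientation: [0.001, 0.996, 0.09, 0.001]
wrist_force: [2.2, -4.9, 1.7]
grip_width: 0.639
gripper_force: 20.0
```

```bash
python3 s.py
```

```text
10.47 [558.4 147.3 301.4] q6 1.445 tipx-yaw 0.1796 F [ 2.24 -4.93  1.71] T [-0.75  -0.279 -0.079] 56.3 e6 0.144
```

>>> send_rows(
  rows=[
    {"tx": 0,"ty": 0,"tz": 0,"rx": 0,"ry": 0,"rz": 0.05,"jaw": 5},
    {"tx": 0,"ty": 0,"tz": 0,"rx": 0,"ry": 0,"rz": 0,"jaw": 5},
  ],
)

```text
time: 10.72
tool_pos: [558.4, 147.3, 301.3]
orientation: [0.001, 0.998, 0.065, 0.001]
wrist_force: [3.1, -5.9, 1.4]
grip_width: 0.64
gripper_force: 20.0
```

```bash
python3 s.py
```

```text
10.72 [558.4 147.3 301.3] q6 1.495 tipx-yaw 0.1302 F [ 3.07 -5.94  1.44] T [-0.934 -0.351  0.163] 56.4 e6 0.356
```

>>> send_rows(
  rows=[
    {"tx": 0,"ty": 0,"tz": 0,"rx": 0,"ry": 0,"rz": 0.03,"jaw": 5},
    {"tx": 0,"ty": 0,"tz": 0,"rx": 0,"ry": 0,"rz": 0,"jaw": 5},
  ],
)

```text
time: 10.98
tool_pos: [558.4, 147.3, 301.4]
orientation: [0.001, 0.999, 0.05, 0.001]
wrist_force: [1.5, -5.2, 1.3]
grip_width: 0.642
gripper_force: 20.0
```

```bash
python3 s.py
```

```text
10.97 [558.4 147.3 301.4] q6 1.524 tipx-yaw 0.1010 F [ 1.46 -5.22  1.33] T [-1.1   -0.335  0.374] 56.5 e6 0.468
```

>>> send_rows(
  rows=[
    {"tx": 0,"ty": 0,"tz": 0,"rx": 0,"ry": 0,"rz": 0.03,"jaw": 5},
    {"tx": 0,"ty": 0,"tz": 0,"rx": 0,"ry": 0,"rz": 0,"jaw": 5},
  ],
)

```text
time: 11.22
tool_pos: [558.5, 147.3, 301.4]
orientation: [0.001, 0.999, 0.036, 0.001]
wrist_force: [3.1, -5.7, 1.9]
grip_width: 0.64
gripper_force: 20.0
```

```bash
python3 s.py
```

```text
11.22 [558.5 147.3 301.4] q6 1.554 tipx-yaw 0.0713 F [ 3.09 -5.73  1.87] T [-1.153 -0.398  0.496] 56.4 e6 0.613
```

Torque climbs steadily to 0.50 N m, so the burrs are touching. I'll release here and read the mark at the touching position as the reference.

>>> send_rows(
  rows=[
    {"tx": 0,"ty": 0,"tz": 0,"rx": 0,"ry": 0,"rz": 0,"jaw": 8.8},
    {"tx": 0,"ty": 0,"tz": 0,"rx": 0,"ry": 0,"rz": 0,"jaw": 8.8},
    {"tx": 0,"ty": 0,"tz": 0,"rx": 0,"ry": 0,"rz": 0,"jaw": 8.8},
    {"tx": 0,"ty": 0,"tz": -5,"rx": 0,"ry": 0,"rz": 0,"jaw": 8.8},
    {"tx": 0,"ty": 0,"tz": -5,"rx": 0,"ry": 0,"rz": 0,"jaw": 8.8},
  ],
)

```text
time: 11.85
tool_pos: [557.9, 148.1, 401.8]
orientation: [-0.0, 0.999, 0.035, -0.001]
wrist_force: [0.8, 0.0, -0.1]
grip_width: 0.996
gripper_force: 0.0
```

>>> send_rows(
  rows=[
    {"tx": -4,"ty": 0,"tz": 0,"rx": 0,"ry": 0,"rz": 0,"jaw": 8.8},
    {"tx": -3,"ty": 0,"tz": 0,"rx": 0,"ry": 0,"rz": 0,"jaw": 8.8},
    {"tx": 0,"ty": 0,"tz": 0,"rx": 0,"ry": 0,"rz": 0,"jaw": 8.8},
    {"tx": 0,"ty": 0,"tz": 0,"rx": 0,"ry": 0,"rz": 0,"jaw": 8.8},
  ],
)

```text
time: 12.35
tool_pos: [488.7, 143.1, 400.9]
orientation: [-0.0, 0.999, 0.035, 0.0]
wrist_force: [0.6, -0.1, -0.2]
grip_width: 0.997
gripper_force: 0.0
```

```bash
python3 mark.py m2 && python3 fit.py m2; python3 s.py
```

```text
[313 315 316 317 318 319 320 321 322 323 324 325] [127. 128. 128. 128. 128. 128. 129. 129. 136. 141. 174. 202.] median 251.25
[  7 236 237 238 239 240 241 242 243 244 245 246] [156. 157. 158. 158. 164. 167. 167. 175. 181. 202. 215. 216.] median 250.75
12.35 [488.6712762  143.09286303 400.86847613]
m2 (array([558.35558877, 147.76769517]), np.float64(20.356921836361025), np.float64(nan))
12.4 [488.9 143.1 400.7] q6 1.552 tipx-yaw 0.0707 F [ 0.88  0.58 -0.66] T [0.067 0.11  0.05 ] 88.0 e6 0.000fit.py:12: RuntimeWarning: invalid value encountered in scalar divide
  k=np.argmax(b); s=np.arange(k-10,k+11); return c,q[0],(b[s%360]*s).sum()/b[s%360].sum()
```

```bash
python3 - <<'E'
import re
t=open('fit.py').read()
t=t.replace("b=np.clip(230-p.min(2)[14:19].mean(0),0,None); b[b<40]=0","gg=p.min(2)[15:19].mean(0); b=np.median(gg)-gg; b[b<25]=0")
open('fit.py','w').write(t)
E
python3 fit.py w2 m1 m2; python3 - <<'E'
import cv2,numpy as np
i=cv2.imread('pics/m2.png'); cv2.imwrite('pics/m2v.png',i[100:])
E
```

```text
w2 (array([558.28511852, 147.9416347 ]), np.float64(20.245116074134327), np.float64(320.64300381343503))
m1 (array([558.3501356, 147.801519 ]), np.float64(20.395674694382254), np.float64(256.83547648405846))
m2 (array([558.35558877, 147.76769517]), np.float64(20.356921836361025), np.float64(242.66553046442266))
```

View pics/m2v.png

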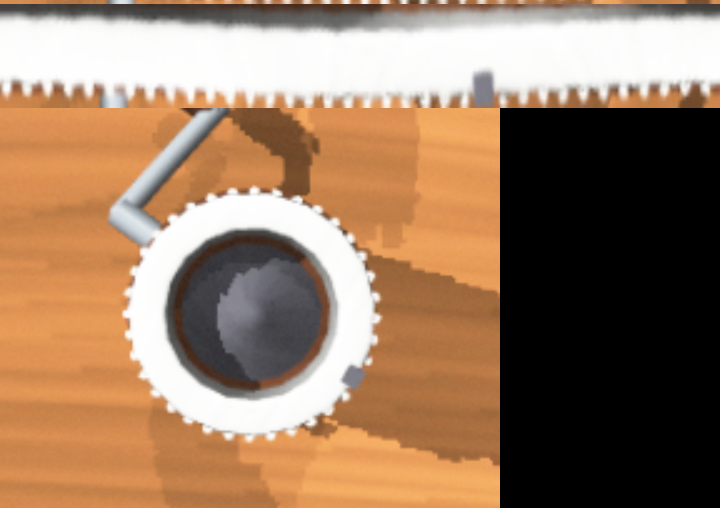

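The mark reads 242.7° at touching (bottom right in the crop), so three clicks off puts it at about 302.7°. Regrasping and turning back 1.05 rad.

>>> send_rows(
  rows=[
    {"tx": 4,"ty": 0,"tz": 0,"rx": 0,"ry": 0,"rz": 0,"jaw": 8.8},
    {"tx": 3,"ty": 0,"tz": 0,"rx": 0,"ry": 0,"rz": 0,"jaw": 8.8},
    {"tx": 0,"ty": 0,"tz": 5,"rx": 0,"ry": 0,"rz": 0,"jaw": 8.8},
    {"tx": 0,"ty": 0,"tz": 3,"rx": 0,"ry": 0,"rz": 0,"jaw": 8.8},
    {"tx": 0,"ty": 0,"tz": 2,"rx": 0,"ry": 0,"rz": 0,"jaw": 8.8},
  ],
)

```text
time: 13.02
tool_pos: [558.6, 147.9, 298.5]
orientation: [-0.0, 0.999, 0.035, -0.001]
wrist_force: [0.0, -0.3, 0.4]
grip_width: 1.0
gripper_force: 0.0
```

>>> send_rows(
  rows=[
    {"tx": 0,"ty": 0,"tz": 0,"rx": 0,"ry": 0,"rz": 0,"jaw": 8.8},
    {"tx": 0,"ty": 0,"tz": 0,"rx": 0,"ry": 0,"rz": 0,"jaw": 5},
    {"tx": 0,"ty": 0,"tz": 0,"rx": 0,"ry": 0,"rz": 0,"jaw": 5},
    {"tx": 0,"ty": 0,"tz": 0,"rx": 0,"ry": 0,"rz": 0,"jaw": 5},
    {"tx": 0,"ty": 0,"tz": 0,"rx": 0,"ry": 0,"rz": 0,"jaw": 5},
  ],
  squeeze=20,
)

```text
time: 13.65
tool_pos: [558.1, 147.3, 301.3]
orientation: [0.001, 0.999, 0.035, 0.0]
wrist_force: [0.2, -5.8, 2.0]
grip_width: 0.643
gripper_force: 20.0
```

```bash
python3 s.py
```

```text
13.65 [558.1 147.3 301.3] q6 1.554 tipx-yaw 0.0707 F [ 0.24 -5.82  2.  ] T [-0.837  0.19   0.006] 56.6 e6 0.067
```

>>> send_rows(
  rows=[
    {"tx": 0,"ty": 0,"tz": 0,"rx": 0,"ry": 0,"rz": -0.15,"jaw": 5},
    {"tx": 0,"ty": 0,"tz": 0,"rx": 0,"ry": 0,"rz": -0.15,"jaw": 5},
    {"tx": 0,"ty": 0,"tz": 0,"rx": 0,"ry": 0,"rz": -0.15,"jaw": 5},
    {"tx": 0,"ty": 0,"tz": 0,"rx": 0,"ry": 0,"rz": -0.15,"jaw": 5},
    {"tx": 0,"ty": 0,"tz": 0,"rx": 0,"ry": 0,"rz": -0.15,"jaw": 5},
  ],
)

```text
time: 14.28
tool_pos: [558.0, 147.5, 301.3]
orientation: [0.001, 0.916, 0.401, 0.0]
wrist_force: [-1.4, -3.1, 1.7]
grip_width: 0.647
gripper_force: 20.0
```

>>> send_rows(
  rows=[
    {"tx": 0,"ty": 0,"tz": 0,"rx": 0,"ry": 0,"rz": -0.15,"jaw": 5},
    {"tx": 0,"ty": 0,"tz": 0,"rx": 0,"ry": 0,"rz": -0.15,"jaw": 5},
    {"tx": 0,"ty": 0,"tz": 0,"rx": 0,"ry": 0,"rz": 0,"jaw": 5},
    {"tx": 0,"ty": 0,"tz": 0,"rx": 0,"ry": 0,"rz": 0,"jaw": 5},
  ],
)

```text
time: 14.78
tool_pos: [557.9, 147.6, 301.3]
orientation: [0.001, 0.848, 0.53, -0.0]
wrist_force: [-3.4, -5.5, 4.9]
grip_width: 0.645
gripper_force: 20.0
```

```bash
python3 s.py
```

```text
14.78 [557.9 147.6 301.3] q6 0.508 tipx-yaw 1.1171 F [-3.35 -5.47  4.92] T [-0.776  0.441  0.016] 56.8 e6 0.037
```

>>> send_rows(
  rows=[
    {"tx": 0,"ty": 0,"tz": 0,"rx": 0,"ry": 0,"rz": 0,"jaw": 8.8},
    {"tx": 0,"ty": 0,"tz": 0,"rx": 0,"ry": 0,"rz": 0,"jaw": 8.8},
    {"tx": 0,"ty": 0,"tz": 0,"rx": 0,"ry": 0,"rz": 0,"jaw": 8.8},
    {"tx": 0,"ty": 0,"tz": -5,"rx": 0,"ry": 0,"rz": 0,"jaw": 8.8},
    {"tx": 0,"ty": 0,"tz": -5,"rx": 0,"ry": 0,"rz": 0,"jaw": 8.8},
  ],
)

```text
time: 15.4
tool_pos: [558.0, 148.1, 401.8]
orientation: [-0.0, 0.847, 0.531, -0.0]
wrist_force: [1.2, -0.6, 0.6]
grip_width: 1.001
gripper_force: 0.0
```

>>> send_rows(
  rows=[
    {"tx": -4,"ty": 0,"tz": 0,"rx": 0,"ry": 0,"rz": 0,"jaw": 8.8},
    {"tx": -3,"ty": 0,"tz": 0,"rx": 0,"ry": 0,"rz": 0,"jaw": 8.8},
    {"tx": 0,"ty": 0,"tz": 0,"rx": 0,"ry": 0,"rz": 0,"jaw": 8.8},
    {"tx": 0,"ty": 0,"tz": 0,"rx": 0,"ry": 0,"rz": 0,"jaw": 8.8},
  ],
)

```text
time: 15.9
tool_pos: [527.8, 85.4, 400.8]
orientation: [-0.0, 0.847, 0.531, 0.0]
wrist_force: [-0.0, -0.3, 0.7]
grip_width: 0.998
gripper_force: 0.0
```

```bash
python3 mark.py m3 && python3 fit.py w2 m1 m2 m3; python3 s.py
```

```text
[313 315 316 317 318 319 320 321 322 323 324 325] [127. 128. 128. 128. 128. 128. 129. 129. 136. 141. 174. 202.] median 251.25
[295 296 297 298 299 300 301 302 303 304 305 306] [122. 123. 125. 125. 126. 126. 127. 127. 137. 140. 178. 188.] median 250.25
15.9 [527.81741784  85.39635572 400.75222955]
w2 (array([558.28511852, 147.9416347 ]), np.float64(20.245116074134327), np.float64(320.64300381343503))
m1 (array([558.3501356, 147.801519 ]), np.float64(20.395674694382254), np.float64(256.83547648405846))
m2 (array([558.35558877, 147.76769517]), np.float64(20.356921836361025), np.float64(242.66553046442266))
m3 (array([558.32167659, 147.90507561]), np.float64(20.268617584112583), np.float64(301.44646153846156))
15.95 [527.9  85.6 400.7] q6 0.389 tipx-yaw 1.1212 F [-0.62 -0.1  -0.14] T [ 0.014 -0.003 -0.017] 88.0 e6 0.007
```

The ring is 58.8° back from touching, which is three clicks. Now to the lid: turn back to the original yaw, fly over, and look from near.

>>> send_rows(
  rows=[
    {"tx": 0,"ty": 0,"tz": 0,"rx": 0,"ry": 0,"rz": -0.15,"jaw": 8.8},
    {"tx": 0,"ty": 0,"tz": 0,"rx": 0,"ry": 0,"rz": -0.15,"jaw": 8.8},
    {"tx": 0,"ty": 0,"tz": 0,"rx": 0,"ry": 0,"rz": -0.15,"jaw": 8.8},
    {"tx": -5,"ty": -2,"tz": 0,"rx": 0,"ry": 0,"rz": 0,"jaw": 8.8},
    {"tx": -5,"ty": -2,"tz": 0,"rx": 0,"ry": 0,"rz": 0,"jaw": 8.8},
  ],
)

```text
time: 16.58
tool_pos: [487.5, -15.2, 400.5]
orientation: [-0.0, 0.706, 0.708, -0.0]
wrist_force: [0.8, -1.1, -0.9]
grip_width: 1.001
gripper_force: 0.0
```

>>> send_rows(
  rows=[
    {"tx": -5,"ty": -0.2,"tz": 0,"rx": 0,"ry": 0,"rz": 0,"jaw": 8.8},
    {"tx": -5,"ty": 0,"tz": 0,"rx": 0,"ry": 0,"rz": 0,"jaw": 8.8},
    {"tx": -5,"ty": 0,"tz": 0,"rx": 0,"ry": 0,"rz": 0,"jaw": 8.8},
    {"tx": -5,"ty": 0,"tz": 0,"rx": 0,"ry": 0,"rz": 0,"jaw": 8.8},
    {"tx": -5,"ty": 0,"tz": 0,"rx": 0,"ry": 0,"rz": 0,"jaw": 8.8},
  ],
)

```text
time: 17.2
tool_pos: [486.1, -266.2, 400.5]
orientation: [-0.0, 0.707, 0.707, 0.0]
wrist_force: [0.2, -0.5, 0.1]
grip_width: 0.998
gripper_force: 0.0
```

>>> send_rows(
  rows=[
    {"tx": -3.5,"ty": 0,"tz": 0,"rx": 0,"ry": 0,"rz": 0,"jaw": 8.8},
    {"tx": 0,"ty": 0,"tz": 0,"rx": 0,"ry": 0,"rz": 0,"jaw": 8.8},
    {"tx": 0,"ty": 0,"tz": 0,"rx": 0,"ry": 0,"rz": 0,"jaw": 8.8},
  ],
)

```text
time: 17.58
tool_pos: [486.0, -299.1, 400.5]
orientation: [-0.0, 0.707, 0.707, 0.0]
wrist_force: [-0.2, -0.2, -0.2]
grip_width: 1.001
gripper_force: 0.0
```

```bash
python3 - <<'E'
from h import *
exec(open('s.py').read())
m=optics.camera_model('wrist'); a,dp=optics.capture('wrist'); np.savez('l1.npz',a=a,dp=dp,R=m['R'],t=m['t'],mtx=m['mtx'])
K=m['mtx']; X=m['R']@np.array([486,-236.,50])+m['t']; rho=np.hypot(*X[:2]); an=np.arctan2(rho,X[2]); u,v=(K[0,0]*an*X[:2]/rho+K[:2,2]).astype(int)
print(u,v); cv2.imwrite('pics/l1.png',cv2.resize(a[v-60:v+60,u-80:u+80],None,fx=4,fy=4,interpolation=cv2.INTER_CUBIC)[:,:,::-1])
E
```

```text
17.57 [ 486.  -299.1  400.5] q6 -0.760 tipx-yaw 1.5717 F [-0.16 -0.23 -0.24] T [-0.037  0.012 -0.04 ] 88.2 e6 -0.004
319 140
```

View pics/l1.png

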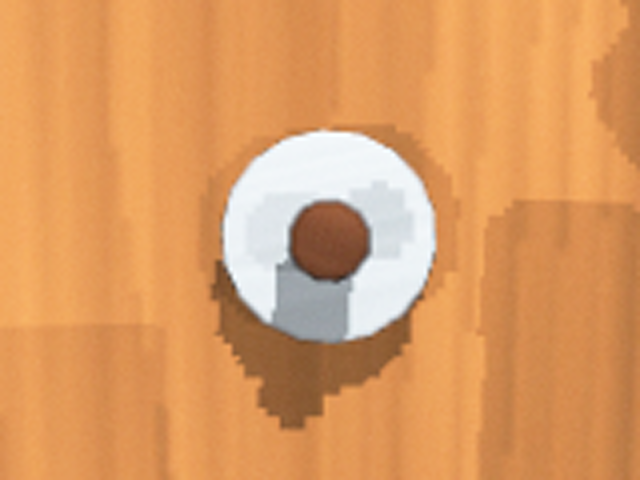

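The lid's plate is centred at full-image (321.5,139) and the knob top at (321.5,139.8).

```bash
python3 - <<'E'
from h import *
m=np.load('l1.npz'); A=optics.camera_model('scene')
print(plane(m,321.5,139,36,True),plane(m,321.5,139.75,64,True))
print(cross(ray(A,265+180*.15,205+122*.15),ray(m,321.5,139.75,True)))
print(cross(ray(A,265+184*.15,205+184*.15),ray(m,321.5,139,True)))
K=m['mtx']; d=m['dp']; 
print(np.median(d[136:144,318:325]),np.median(d[139,300:312]))
E
```

```text
[ 488.21077234 -235.16228727   36.        ] [ 488.06772761 -234.91898653   64.        ]
(array([ 487.90409323, -234.26280541,   74.12841937]), np.float64(0.6687870348543905))
(array([ 488.11322275, -234.89440355,   35.62737121]), np.float64(0.593361276720058))
306.25214 333.19464
```

>>> send_rows(
  rows=[
    {"tx": 4,"ty": 0.2,"tz": 0,"rx": 0,"ry": 0,"rz": 0,"jaw": 5},
    {"tx": 2.4,"ty": 0,"tz": 0,"rx": 0,"ry": 0,"rz": 0,"jaw": 5},
    {"tx": 0,"ty": 0,"tz": 6,"rx": 0,"ry": 0,"rz": 0,"jaw": 5},
    {"tx": 0,"ty": 0,"tz": 5,"rx": 0,"ry": 0,"rz": 0,"jaw": 5},
    {"tx": 0,"ty": 0,"tz": 4,"rx": 0,"ry": 0,"rz": 0,"jaw": 5},
  ],
)

```text
time: 18.25
tool_pos: [487.5, -234.8, 249.3]
orientation: [-0.0, 0.707, 0.708, -0.0]
wrist_force: [-0.2, -0.6, 0.2]
grip_width: 0.566
gripper_force: 0.0
```

>>> send_rows(
  rows=[
    {"tx": 0,"ty": 0,"tz": 2.5,"rx": 0,"ry": 0,"rz": 0,"jaw": 5},
    {"tx": 0,"ty": 0,"tz": 1.9,"rx": 0,"ry": 0,"rz": 0,"jaw": 5},
    {"tx": 0,"ty": 0,"tz": 0,"rx": 0,"ry": 0,"rz": 0,"jaw": 5},
    {"tx": 0,"ty": 0,"tz": 0,"rx": 0,"ry": 0,"rz": 0,"jaw": 5},
  ],
)

```text
time: 18.75
tool_pos: [487.8, -235.7, 207.7]
orientation: [0.001, 0.707, 0.707, 0.0]
wrist_force: [-0.3, -0.1, 0.3]
grip_width: 0.566
gripper_force: 0.0
```

```bash
python3 s.py
```

```text
18.75 [ 487.8 -235.7  207.7] q6 -0.669 tipx-yaw 1.5715 F [-0.32 -0.08  0.3 ] T [ 0.022 -0.035  0.041] 49.8 e6 0.002
```

>>> send_rows(
  rows=[
    {"tx": 0.05,"ty": 0,"tz": 0.2,"rx": 0,"ry": 0,"rz": 0,"jaw": 5},
    {"tx": 0,"ty": 0,"tz": 0,"rx": 0,"ry": 0,"rz": 0,"jaw": 1},
    {"tx": 0,"ty": 0,"tz": 0,"rx": 0,"ry": 0,"rz": 0,"jaw": 1},
    {"tx": 0,"ty": 0,"tz": 0,"rx": 0,"ry": 0,"rz": 0,"jaw": 1},
    {"tx": 0,"ty": 0,"tz": 0,"rx": 0,"ry": 0,"rz": 0,"jaw": 1},
  ],
  squeeze=25,
)

```text
time: 19.38
tool_pos: [487.5, -235.6, 204.8]
orientation: [0.0, 0.707, 0.707, -0.0]
wrist_force: [-0.6, -0.2, 1.5]
grip_width: 0.198
gripper_force: 25.0
```

```bash
python3 s.py
```

```text
19.38 [ 487.5 -235.6  204.8] q6 -0.669 tipx-yaw 1.5707 F [-0.58 -0.18  1.51] T [ 0.008 -0.015  0.028] 17.4 e6 -0.000
```

>>> send_rows(
  rows=[
    {"tx": 0,"ty": 0,"tz": 0,"rx": 0,"ry": 0,"rz": 0,"jaw": 1},
    {"tx": 0,"ty": 0,"tz": -2,"rx": 0,"ry": 0,"rz": 0,"jaw": 1},
    {"tx": 0,"ty": 0,"tz": -5,"rx": 0,"ry": 0,"rz": 0,"jaw": 1},
    {"tx": 0,"ty": 0,"tz": -5,"rx": 0,"ry": 0,"rz": 0,"jaw": 1},
    {"tx": 0,"ty": 0,"tz": -5,"rx": 0,"ry": 0,"rz": 0,"jaw": 1},
  ],
)

```text
time: 20.0
tool_pos: [487.3, -235.4, 376.2]
orientation: [-0.0, 0.707, 0.707, -0.0]
wrist_force: [0.5, -1.2, -1.2]
grip_width: 0.193
gripper_force: 25.0
```

>>> send_rows(
  rows=[
    {"tx": 0,"ty": 0,"tz": -1.5,"rx": 0,"ry": 0,"rz": 0,"jaw": 1},
    {"tx": 0,"ty": 0,"tz": 0,"rx": 0,"ry": 0,"rz": 0,"jaw": 1},
    {"tx": 0,"ty": 0,"tz": 0,"rx": 0,"ry": 0,"rz": 0,"jaw": 1},
  ],
)

```text
time: 20.38
tool_pos: [487.4, -235.5, 388.5]
orientation: [-0.001, 0.707, 0.707, -0.0]
wrist_force: [0.2, -0.4, -1.8]
grip_width: 0.195
gripper_force: 25.0
```

```bash
python3 s.py
```

```text
20.38 [ 487.4 -235.5  388.5] q6 -0.669 tipx-yaw 1.5708 F [ 0.15 -0.36 -1.82] T [-0.038  0.011 -0.014] 17.2 e6 0.000
```

Lid in hand (17.2 mm, about 1.8 N below zero). Carrying it over the ring.

>>> send_rows(
  rows=[
    {"tx": 4,"ty": 1,"tz": 0,"rx": 0,"ry": 0,"rz": 0,"jaw": 1},
    {"tx": 5,"ty": 1,"tz": 0,"rx": 0,"ry": 0,"rz": 0,"jaw": 1},
    {"tx": 5,"ty": 1,"tz": 0,"rx": 0,"ry": 0,"rz": 0,"jaw": 1},
    {"tx": 5,"ty": 1,"tz": 0,"rx": 0,"ry": 0,"rz": 0,"jaw": 1},
    {"tx": 5,"ty": 1,"tz": 0,"rx": 0,"ry": 0,"rz": 0,"jaw": 1},
  ],
)

```text
time: 21.0
tool_pos: [537.7, 6.1, 388.4]
orientation: [-0.001, 0.707, 0.707, -0.001]
wrist_force: [0.8, 0.6, -1.1]
grip_width: 0.195
gripper_force: 25.0
```

>>> send_rows(
  rows=[
    {"tx": 5,"ty": 1,"tz": 0,"rx": 0,"ry": 0,"rz": 0,"jaw": 1},
    {"tx": 5,"ty": 1,"tz": 0,"rx": 0,"ry": 0,"rz": 0,"jaw": 1},
    {"tx": 3,"ty": 0.1,"tz": 0,"rx": 0,"ry": 0,"rz": 0,"jaw": 1},
    {"tx": 1.3,"ty": 0,"tz": 0,"rx": 0,"ry": 0,"rz": 0,"jaw": 1},
    {"tx": 0,"ty": 0,"tz": 0,"rx": 0,"ry": 0,"rz": 0,"jaw": 1},
  ],
)

```text
time: 21.62
tool_pos: [558.5, 147.5, 389.0]
orientation: [-0.0, 0.707, 0.707, -0.001]
wrist_force: [-0.7, -0.9, -1.4]
grip_width: 0.2
gripper_force: 25.0
```

>>> send_rows(
  rows=[
    {"tx": 0,"ty": 0,"tz": 0,"rx": 0,"ry": 0,"rz": 0,"jaw": 1},
    {"tx": 0,"ty": 0,"tz": 0,"rx": 0,"ry": 0,"rz": 0,"jaw": 1},
  ],
)

```text
time: 21.88
tool_pos: [558.6, 146.5, 389.7]
orientation: [0.0, 0.708, 0.707, -0.0]
wrist_force: [0.0, 0.8, -0.5]
grip_width: 0.193
gripper_force: 25.0
```

```bash
python3 s.py; python3 - <<'E'
from h import *
a,d=optics.capture('scene'); b,e=optics.capture('side')
A=optics.camera_model('scene');B=optics.camera_model('side')
for m,dep,x0,x1,y0,y1 in((A,d,430,520,220,320),(B,e,270,350,140,210)):
    p,ok=cloud(m,dep,x0,x1,y0,y1); k=ok&(p[...,2]>196)&(p[...,2]<226)&(np.hypot(p[...,0]-558,p[...,1]-147.5)<35); q=p[k]
    print(len(q),((q.min(0)+q.max(0))/2).round(1) if len(q) else '')
f=lambda i,x0,y0:cv2.resize(i[y0:y0+75,x0:x0+75],(400,400),interpolation=cv2.INTER_CUBIC)
cv2.imwrite('pics/f.png',np.hstack([f(a,440,240),f(b,272,140)])[:,:,::-1])
E
```

```text
21.88 [558.6 146.5 389.7] q6 0.053 tipx-yaw 1.5694 F [ 0.01  0.75 -0.47] T [-0.012  0.026 -0.017] 17.0 e6 -0.006
33 [561.1 125.3 220.6]
98 [556.5 136.9 214.4]
```

View pics/f.png

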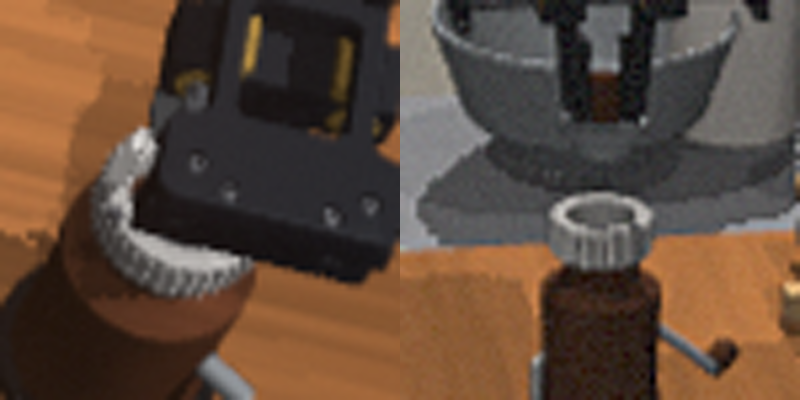

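The side view (right) shows the knob between the fingers and the lid upright above the ring. Lowering it in steps.

>>> send_rows(
  rows=[
    {"tx": 0.05,"ty": 0,"tz": 2,"rx": 0,"ry": 0,"rz": 0,"jaw": 1},
    {"tx": 0,"ty": 0,"tz": 1.3,"rx": 0,"ry": 0,"rz": 0,"jaw": 1},
    {"tx": 0,"ty": 0,"tz": 0,"rx": 0,"ry": 0,"rz": 0,"jaw": 1},
    {"tx": 0,"ty": 0,"tz": 0,"rx": 0,"ry": 0,"rz": 0,"jaw": 1},
  ],
)

```text
time: 22.48
tool_pos: [558.7, 147.9, 357.3]
orientation: [0.0, 0.707, 0.707, 0.0]
wrist_force: [-0.2, -0.0, -0.1]
grip_width: 0.199
gripper_force: 25.0
```

```bash
python3 s.py
```

```text
22.48 [558.7 147.9 357.3] q6 0.054 tipx-yaw 1.5707 F [-0.19 -0.03 -0.05] T [ 0.043 -0.061 -0.007] 17.5 e6 -0.001
```

>>> send_rows(
  rows=[
    {"tx": 0,"ty": 0,"tz": 0.3,"rx": 0,"ry": 0,"rz": 0,"jaw": 1},
    {"tx": 0,"ty": 0,"tz": 0.3,"rx": 0,"ry": 0,"rz": 0,"jaw": 1},
    {"tx": 0,"ty": 0,"tz": 0,"rx": 0,"ry": 0,"rz": 0,"jaw": 1},
  ],
)

```text
time: 22.85
tool_pos: [558.5, 148.0, 350.5]
orientation: [-0.0, 0.707, 0.707, -0.0]
wrist_force: [-0.2, 0.5, -0.8]
grip_width: 0.197
gripper_force: 25.0
```

```bash
python3 s.py
```

```text
22.85 [558.5 148.  350.5] q6 0.054 tipx-yaw 1.5709 F [-0.21  0.48 -0.79] T [ 0.028 -0.035 -0.049] 17.4 e6 -0.000
```

>>> send_rows(
  rows=[
    {"tx": 0,"ty": 0,"tz": 0.3,"rx": 0,"ry": 0,"rz": 0,"jaw": 1},
    {"tx": 0,"ty": 0,"tz": 0.2,"rx": 0,"ry": 0,"rz": 0,"jaw": 1},
    {"tx": 0,"ty": 0,"tz": 0,"rx": 0,"ry": 0,"rz": 0,"jaw": 1},
  ],
)

```text
time: 23.22
tool_pos: [558.5, 148.0, 345.5]
orientation: [-0.0, 0.707, 0.707, -0.0]
wrist_force: [0.1, -0.6, -1.1]
grip_width: 0.194
gripper_force: 25.0
```

```bash
python3 s.py
```

```text
23.23 [558.5 148.  345.5] q6 0.054 tipx-yaw 1.5708 F [ 0.12 -0.58 -1.1 ] T [ 0.01  -0.006  0.038] 17.1 e6 -0.000
```

>>> send_rows(
  rows=[
    {"tx": 0,"ty": 0,"tz": 0.3,"rx": 0,"ry": 0,"rz": 0,"jaw": 1},
    {"tx": 0,"ty": 0,"tz": 0.2,"rx": 0,"ry": 0,"rz": 0,"jaw": 1},
    {"tx": 0,"ty": 0,"tz": 0,"rx": 0,"ry": 0,"rz": 0,"jaw": 1},
  ],
)

```text
time: 23.6
tool_pos: [558.5, 148.0, 340.5]
orientation: [-0.0, 0.707, 0.707, -0.0]
wrist_force: [-0.4, 0.6, -1.3]
grip_width: 0.197
gripper_force: 25.0
```

```bash
python3 s.py
```

```text
23.6 [558.5 148.  340.5] q6 0.054 tipx-yaw 1.5708 F [-0.38  0.57 -1.35] T [-0.021 -0.026 -0.027] 17.3 e6 -0.000
```

>>> send_rows(
  rows=[
    {"tx": 0,"ty": 0,"tz": 0.1,"rx": 0,"ry": 0,"rz": 0,"jaw": 1},
    {"tx": 0,"ty": 0,"tz": 0,"rx": 0,"ry": 0,"rz": 0,"jaw": 1},
  ],
)

```text
time: 23.85
tool_pos: [558.5, 148.0, 339.7]
orientation: [-0.0, 0.707, 0.707, -0.0]
wrist_force: [-0.2, -0.5, -1.1]
grip_width: 0.197
gripper_force: 25.0
```

```bash
python3 s.py
```

```text
23.85 [558.5 148.  339.7] q6 0.054 tipx-yaw 1.5708 F [-0.23 -0.5  -1.09] T [-0.001  0.033 -0.012] 17.3 e6 -0.000
```

>>> send_rows(
  rows=[
    {"tx": 0,"ty": 0,"tz": 0.08,"rx": 0,"ry": 0,"rz": 0,"jaw": 1},
    {"tx": 0,"ty": 0,"tz": 0,"rx": 0,"ry": 0,"rz": 0,"jaw": 1},
  ],
)

```text
time: 24.1
tool_pos: [558.5, 148.0, 338.9]
orientation: [-0.0, 0.707, 0.707, -0.0]
wrist_force: [0.2, 0.2, -0.9]
grip_width: 0.194
gripper_force: 25.0
```

```bash
python3 s.py
```

```text
24.1 [558.5 148.  338.9] q6 0.054 tipx-yaw 1.5708 F [ 0.25  0.2  -0.92] T [-0.044  0.025 -0.003] 17.1 e6 0.000
```

>>> send_rows(
  rows=[
    {"tx": 0,"ty": 0,"tz": 0.08,"rx": 0,"ry": 0,"rz": 0,"jaw": 1},
    {"tx": 0,"ty": 0,"tz": 0,"rx": 0,"ry": 0,"rz": 0,"jaw": 1},
  ],
)

```text
time: 24.35
tool_pos: [558.5, 148.0, 338.7]
orientation: [0.0, 0.707, 0.707, 0.0]
wrist_force: [-1.0, -0.1, 4.7]
grip_width: 0.191
gripper_force: 25.0
```

```bash
python3 s.py
```

```text
24.35 [558.5 148.  338.7] q6 0.054 tipx-yaw 1.5708 F [-0.99 -0.15  4.72] T [-0.012  0.304 -0.002] 16.8 e6 -0.003
```

>>> send_rows(
  rows=[
    {"tx": 0,"ty": 0,"tz": 0.05,"rx": 0,"ry": 0,"rz": 0,"jaw": 1},
    {"tx": 0,"ty": 0,"tz": 0,"rx": 0,"ry": 0,"rz": 0,"jaw": 1},
  ],
)

```text
time: 24.6
tool_pos: [558.4, 148.0, 338.7]
orientation: [0.0, 0.707, 0.707, 0.0]
wrist_force: [-2.6, 0.1, 8.7]
grip_width: 0.192
gripper_force: 25.0
```

```bash
python3 s.py
```

```text
24.6 [558.4 148.  338.7] q6 0.054 tipx-yaw 1.5709 F [-2.57  0.08  8.74] T [-0.064  0.572  0.014] 16.9 e6 -0.002
```

Plate contact felt at exactly the expected height (338.7 against 338.8). Releasing, lifting, and checking both lid and ring mark.

>>> send_rows(
  rows=[
    {"tx": 0,"ty": 0,"tz": -0.08,"rx": 0,"ry": 0,"rz": 0,"jaw": 1},
    {"tx": 0,"ty": 0,"tz": 0,"rx": 0,"ry": 0,"rz": 0,"jaw": 6},
    {"tx": 0,"ty": 0,"tz": 0,"rx": 0,"ry": 0,"rz": 0,"jaw": 6},
    {"tx": 0,"ty": 0,"tz": 0,"rx": 0,"ry": 0,"rz": 0,"jaw": 6},
    {"tx": 0,"ty": 0,"tz": -2,"rx": 0,"ry": 0,"rz": 0,"jaw": 6},
  ],
)

```text
time: 25.22
tool_pos: [558.5, 147.9, 357.4]
orientation: [-0.001, 0.707, 0.707, -0.001]
wrist_force: [-0.1, -0.8, 0.1]
grip_width: 0.626
gripper_force: 0.0
```

>>> send_rows(
  rows=[
    {"tx": 0,"ty": 0,"tz": -4,"rx": 0,"ry": 0,"rz": 0,"jaw": 6},
    {"tx": -4,"ty": 0,"tz": 0,"rx": 0,"ry": 0,"rz": 0,"jaw": 6},
    {"tx": -3,"ty": 0,"tz": 0,"rx": 0,"ry": 0,"rz": 0,"jaw": 6},
    {"tx": 0,"ty": 0,"tz": 0,"rx": 0,"ry": 0,"rz": 0,"jaw": 6},
    {"tx": 0,"ty": 0,"tz": 0,"rx": 0,"ry": 0,"rz": 0,"jaw": 6},
  ],
)

```text
time: 25.85
tool_pos: [558.5, 78.5, 398.4]
orientation: [-0.0, 0.707, 0.707, 0.0]
wrist_force: [-0.6, -0.8, -0.2]
grip_width: 0.675
gripper_force: 0.0
```

```bash
python3 mark.py m4; python3 - <<'E'
from h import *
b,e=optics.capture('side'); B=optics.camera_model('side')
m=np.load('m4.npz'); a=m['a']
p,ok=cloud(B,e,285,335,150,210); q=p[ok&(np.hypot(p[...,0]-558,p[...,1]-147.5)<12)&(p[...,2]>160)]
print('knob top z',np.percentile(q[:,2],[50,95,99]).round(1))
i=cv2.imread('pics/m4.png')[208:,:500]; j=cv2.resize(b[150:210,285:330],(300,400),interpolation=cv2.INTER_CUBIC)[:,:,::-1]
cv2.imwrite('pics/end.png',np.hstack([i,j]))
E
```

```text
[313 315 316 317 318 319 320 321 322 323 324 325] [127. 128. 128. 128. 128. 128. 129. 129. 136. 141. 174. 202.] median 251.25
[294 295 296 297 298 299 300 301 302 303 304 305] [126. 127. 128. 130. 130. 130. 130. 131. 132. 137. 141. 156.] median 244.5
25.85 [558.53123319  78.46191398 398.35925902]
knob top z [185.2 199.2 200.3]
```

View pics/end.png

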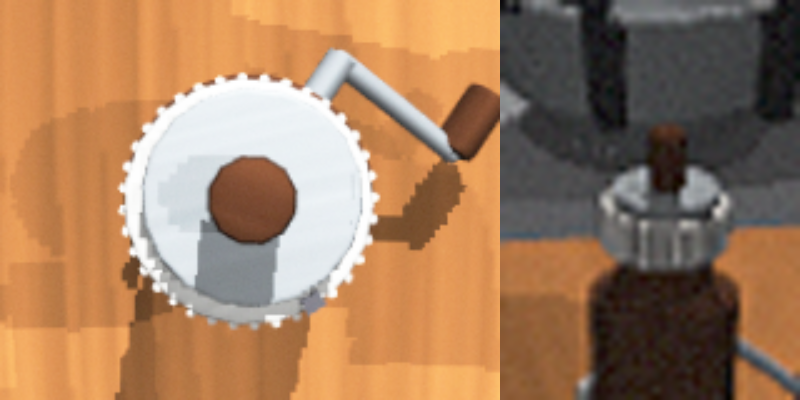

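The lid sits flat and centred on the ring, with its knob top at about 199 mm against 198 mm expected. The mark, at about (315,300) in the crop, hasn't moved. Handing in.

```bash
python3 -c "
from station import order
print(order.job_done())"
```

```text
the job is handed in; nothing more can be done
None
```

The job is handed in with no verdict returned: I turned the ring clockwise to touching (about 0.5 N m), then back about 59° by its index mark (three clicks is 60°), and seated the lid fully down in the ring and let go, in about 26 s of the 72 s.

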